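Hold the contact probe on a load resistor

TASK

Lift the orange contact temperature probe up and off its hook, and set its copper tip inside the blue spot on the load resistor, with the probe square to the resistor's sloping top and the spring tip pressed in gently, to about half its travel. Hold it still there for two seconds to take the reading, and finish while still holding it so: do not let go or put it back. Leave the white-marked resistor and the other things on the bench alone.

Things in the scene. Friction and masses are not known exactly. Their poses are not given: they have to be found in the camera images.
- probe: Probe, 140 g, hanging upright by its eye on the stand's hook (may lean a few degrees). Origin: the end of its copper tip when fully out; z up its axis to the handle's top, x towards the eye. Orange box handle 22 (x) by 26 (y) mm, z = 60 to 165 mm: grip it from above across y on its flat sides, around z = 145 mm. Steel sleeve 14 mm in diameter, z = 16 to 62 mm.
- eye (a point): Centre of the probe's eye: a black rectangular loop behind the handle (probe x = 11 to 24 mm, z = 95 to 107 mm, 25 mm wide) with an upright hole 9 mm (x) by 17 mm (y); the hook's tongue stands up through it.
- plunger (a joint): How far the probe's sprung tip is pushed in, m: 0 fully out, 0.010 at the stop. Spring force 1.2 N at the start of travel, growing by 0.4 N per mm (3.2 N half way, 5.2 N at the stop).
- probe_tip (a point): The point of the probe's copper tip (a ball end 10 mm in diameter), the very end on the probe's axis; it moves with the sprung tip.
- stand: Fixed steel hook stand. Origin under the centre of its base (120 by 100 by 12 mm). The probe's axis hangs at its x = -30 mm, tip about 50 mm above the bench. The hook: a shoulder 36 mm wide in y, top at z = 145 mm, carrying the eye, with a tongue 5 by 13 mm standing 20 mm up from it: lifting the probe 25 mm straight up frees it. Post 16 mm thick at x = 45 mm, top at 140 mm.
- hook_top (a point): Top of the hook's upturned tongue, 165 mm above the bench.
- res_blue: The load resistor with the blue spot: a finned brass-coloured block, 66 (x) by 40 (y) mm top, on a copper plate 100 by 76 mm, fixed on a wooden mount so that it slopes 25 degrees, low side towards its own -x. Its z axis is square to the sloping top, pointing up and out. Origin in the middle of the copper plate, 47 mm above the bench.
- spot_blue (a point): Centre of the blue spot, 20 mm in diameter, in the middle of the resistor's sloping top, 31 mm from res_blue along its z (about 75 mm above the bench).
- res_white: The other resistor, of the same size and slope on the same kind of mount, with a white spot: to be left alone. The two mounts (110 by 90 mm) and the stand may stand in any order.
- cell: Loose lilac battery cell, upright, 33 mm in diameter, 70 mm tall; origin under its centre. To be left alone.
- imager: Loose orange thermal imager lying flat, 150 (x) by 78 (y) by 37 mm; origin under its centre. To be left alone.
- clamp_meter: Loose green clamp meter with orange jaws lying flat, about 210 (x) by 90 (y) by 38 mm; origin under its middle. To be left alone.
Not all that is in view belongs to the job. Leave any green look-alike of the probe alone.

How it is judged:
On the way, in this order (a step that is already met when the one before it is completed fails the run):
1. the probe is lifted up off the hook, held in the fingers (distance of probe from where it was at the start of the episode above 0.03 m and height (world z) of probe above 0.072 m and contact force between probe and stand below 0.1 N and contact force between the fingers and probe above 2 N), for 0.2 s.
2. the probe is held still on the blue spot, square and lightly pressed, for a second (distance between probe_tip and spot_blue below 0.01 m and angle between the z axis of probe and the z axis of res_blue, either way round below 0.175 rad and value of joint plunger between 0.0025 and 0.0088 m and contact force between probe and res_blue between 1 and 6.5 N and contact force between the fingers and probe above 2 N and contact force between probe and stand below 0.1 N and linear speed of probe below 0.02 m/s), for 1 s.
At the end, for the whole second after the job is handed in: Probe held in the fingers, off the stand: tip within 10 mm of the blue spot's centre, axis within 10 degrees of square to the top, tip pushed in 2.5 to 8.8 mm, contact force 1 to 6.5 N, still (under 20 mm/s). Loose bystanders within 20 mm of their start (all of step 2 and distance of each of cell, imager, clamp_meter from where it was at the start of the episode below 0.02 m); the arm keeps its last pose, push and grip.
It fails at once if the probe is pressed on the resistor with more than 15 N (contact force between probe and res_blue above 15 N).
It fails at once if the white-marked resistor is touched by the probe (contact force between probe and res_white above 0.5 N).
It fails at once if the white-marked resistor is touched by the robot (contact force between any of the fingers, the arm and res_white above 0.5 N).
It fails at once if a loose bystander (cell, imager or clamp meter) is pushed away by more than 20 mm (distance of any of cell, imager, clamp_meter from where it was at the start of the episode above 0.02 m).
It also fails if it takes over 42 s, if anything falls off the work surface, if the arm or the gripper's body presses on something with over 40 N, if the wrist force passes 120 N, or if a joint passes its speed limit or range.

ROBOT

A 6-joint arm with a two-finger parallel gripper is mounted at the origin on the work surface. World frame = base frame: x ahead of the robot, y to its left, z up, the work surface at z = 0. Lengths are in m, angles in rad, forces in N, time in s.
With the tool pointing down it reaches from about 0.3 to 0.775 m from the base axis. Payload 14.6 kg.
Tool frame: the origin (TCP) lies midway between the tips of the shut fingers; the grasp point (between the pads) lies 19 mm behind it (ctrl.pinch_z is the z of the grasp point in the tool frame, in m); z points along the fingers, y is the line along which they close (so a half turn about z gives the same grasp; the last joint's range is limited). The gripper opens to 94 mm and grips with 3 to 60 N. Pads are 16 mm wide; open, the fingers measure 119 mm over their backs; the gripper's body (75 mm by 177 mm) begins 78 mm behind the grasp point.
Start: joints at [1.259, 0.3, 1.521, -0, 1.321, -0.067], TCP at [0.133, 0.534, 0.205] pointing down, gripper open.
Joint ranges: [-3.03, 3.03], [-0.79, 2.21], [0.23, 2.52], [-1.04, 4.18], [0, 3.07], [-2.55, 2.55]. Speed limits (rad/s): [2.22, 2.22, 2.57, 3.14, 3.14, 3.14].

INTERFACE

Orientations are given as [roll, pitch, yaw] about the fixed x, y, z axes, in that order (R = Rz(yaw) Ry(pitch) Rx(roll)).
In Python, from station import ctrl, camera, ticket gives the robot as it stands. The module is installed in compiled form; this text tells all that it offers.
- The arm moves only by the shell command python3 -m inch 'ROWS' [FORCE]. ROWS is text: rows parted by semicolons, each of 7 numbers parted by spaces: the opening, from -1 (shut) to 1 (fully open), then the shift along the tool's x, y, z in units of 0.03 m (1.0 is 0.03 m), then the turn, a rotation vector about the tool's x, y, z in units of 10 degrees (1.0 is 10 degrees). In form: grip dx dy dz rx ry rz; .... A call has 1 to 10 rows; each row shifts and turns the commanded pose from where the row before left it, along the tool's axes as they then stand; what a row does not reach is not made up. A row lasts 1/8 s, in which the tool goes at most 62.5 mm and 10.7 degrees, less where a joint would pass 70% of its speed; a pose out of reach is approached as far as the arm can. A call with a number of a shift or a turn outside -1 to 1 is refused whole. A call with a gripper value outside its range is refused whole. The fingers move at their own pace and stop on an object; FORCE is the grip in N (left out, the last holds). Time passes only in rows, so rows that do not move let the fingers close. It gives the time, the measured TCP pose, the force, the opening and the grip force at its end, in the units of the state.
- ctrl.get_obs(): the state, without advancing time (a new reading comes with each control period).
- camera(name): name is "scene" or "top"; returns a dict with "img" (384x512x3 uint8, blue, green, red), "range_z" (384x512 float32, m along the optical axis (not along the pixel's ray), 0 where there is no reading), "intrinsics" (3x3 intrinsics, pixels), "view" (4x4, takes a point from world to camera coordinates). Camera axes: x right, y down, z forward; pixel columns grow to the right and rows downward; lengths in m; the calibration is good to about 2 mm. A picture is of the moment at which its call begins.
- ticket.hand_in(): hands the job in; it is judged then, once.
The state is a dict: "time_s": time; "qpos": joint angles; "joint_vel": joint speeds; "tau": joint torques, N m; "ee_pos": TCP position; "eef_rot": TCP orientation; "force": force on the tool from outside, world axes, zero at the start; "moment": the same for the moment, N m; "grip_width": finger opening in m; "grip_force": force on a finger pad.
Only numpy, scipy, OpenCV 4.12 (cv2) and the standard library are available. Lean on these libraries where they do the work, as an engineer would, in place of code of your own. Each camera call takes 0.05 s, during which the arm holds its last target. There are 200 camera calls.

## Working session

There is one attempt and no reset: what is moved stays moved. The work goes in short steps, Python scripts to look and compute and a shell command to move; the robot and the scene stay as the last step left them, time stands still between calls to the robot, and variables do not carry over. Pictures are saved under pics/ and viewed, at most 10 in all, crops included, and the job is handed in when it is done.

```bash
mkdir -p pics; python3 - <<'E'
from station import ctrl,camera
import cv2,numpy as np
for n in("scene","top"):
    c=camera(n); cv2.imwrite(f"pics/{n}0.png",c["img"]); np.savez(f"{n}0.npz",**c)
    print(n,c["intrinsics"].tolist(),np.round(c["view"],3).tolist())
o=ctrl.get_obs();print(o,ctrl.pinch_z)
E
```

```text
scene [[349.9535895852211, 0.0, 258.46603146089217], [0.0, 349.9535895852211, 188.26547044123464], [0.0, 0.0, 1.0]] [[-0.391, 0.92, -0.011, 0.238], [0.563, 0.23, -0.794, -0.177], [-0.728, -0.317, -0.608, 1.561], [0.0, 0.0, 0.0, 1.0]]
top [[386.77418952207, 0.0, 259.72503817385626], [0.0, 386.77418952207, 188.0047245999713], [0.0, 0.0, 1.0]] [[-0.0, -1.0, -0.001, -0.043], [-0.996, 0.001, -0.087, 0.499], [0.087, 0.001, -0.996, 1.338], [0.0, 0.0, 0.0, 1.0]]
{'time_s': 0.1, 'qpos': array([ 1.25937037e+00,  3.00401737e-01,  1.52149872e+00, -3.80592952e-05,
        1.32067521e+00, -6.65732391e-02]), 'joint_vel': array([ 0.00046946, -0.00156091, -0.00260801, -0.00048605,  0.00022468,
        0.00030461]), 'tau': array([ 2.34990846e-03, -5.32638574e+01, -3.53289521e+01,  7.10352184e-02,
        2.34638614e-02, -8.40316216e-05]), 'ee_pos': array([0.13325767, 0.53338441, 0.20495921]), 'eef_rot': array([-3.14060937e+00, -2.86099370e-05,  2.89674936e+00]), 'force': array([ 0.87768851, -0.56302199, -0.25009243]), 'moment': array([-0.01324185,  0.04149269, -0.03452021]), 'grip_force': 0.0, 'grip_width': 0.09391932702514365} -0.0188
```

View pics/scene0.png

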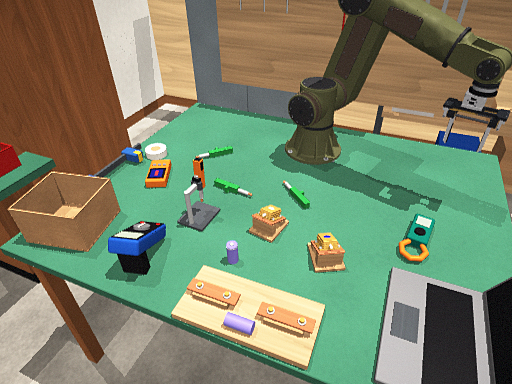

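View pics/top0.png

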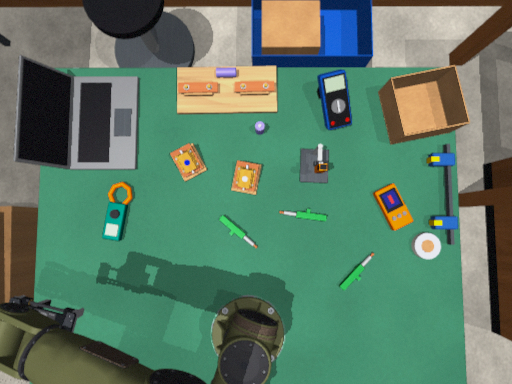

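The scene view shows the probe on its stand at about (198,175), the white resistor at (268,220) and the blue one at (325,250). In the top view the stand is at (314,165), white at (245,178) and blue at (187,162). Next I'll zoom in and measure.

```bash
cat > h.py <<'E'
import numpy as np,cv2
def load(n): return dict(np.load(n+".npz"))
def pts(c):
    K,V,z=c["intrinsics"],c["view"],c["range_z"]
    v,u=np.mgrid[:z.shape[0],:z.shape[1]]
    P=np.stack([(u-K[0,2])/K[0,0]*z,(v-K[1,2])/K[1,1]*z,z],-1)
    return (P-V[:3,3])@V[:3,:3]
def ray(c,u,v,h):
    K,V=c["intrinsics"],c["view"];R=V[:3,:3];o=-R.T@V[:3,3]
    d=R.T@np.linalg.solve(K,[u,v,1]);return o+d*(h-o[2])/d[2]
E
python3 - <<'E'
from h import *
t,s=load("top0"),load("scene0")
a=cv2.resize(t["img"][130:200,160:340],None,fx=4.4,fy=4.4,interpolation=2)
b=cv2.resize(s["img"][145:275,170:350],None,fx=4.4,fy=4.4,interpolation=2)
cv2.imwrite("pics/ta.png",a);cv2.imwrite("pics/sb.png",b)
for n,c,roi in(("top",t,(130,200,160,340)),("scene",s,(145,275,170,350))):
    hsv=cv2.cvtColor(c["img"],cv2.COLOR_BGR2HSV);P=pts(c)
    m=np.zeros(hsv.shape[:2],bool);m[roi[0]:roi[1],roi[2]:roi[3]]=1
    for k,lo,hi in(("blue",(105,120,40),(130,255,255)),("orange",(3,170,60),(17,255,255))):
        q=cv2.inRange(hsv,lo,hi)*m.astype(np.uint8)
        N,L,S,C=cv2.connectedComponentsWithStats(q)
        for i in range(1,N):
            if S[i,4]>8: print(n,k,S[i],C[i].round(1),np.median(P[L==i],0).round(4),P[L==i].min(0).round(3),P[L==i].max(0).round(3))
E
```

```text
top blue [184 160   6   5  21] [186.6 162.2] [0.5832 0.2054 0.0743] [0.576 0.197 0.066] [0.59  0.213 0.081]
top orange [315 165  10   8  39] [317.6 169.3] [ 0.5412 -0.2218  0.1673] [ 0.381 -0.24   0.136] [ 0.561 -0.045  1.376]
scene blue [324 235   6   3  10] [326.6 236.2] [0.5839 0.2073 0.0745] [0.576 0.2   0.07 ] [0.592 0.214 0.079]
scene blue [235 249   3  12  15] [236.7 253.5] [ 0.7139 -0.0242  0.0375] [ 0.71  -0.025  0.008] [ 0.721 -0.023  0.057]
scene orange [193 159  12  29 176] [198.8 170.9] [ 0.5603 -0.2228  0.1794] [ 0.541 -0.245  0.112] [1.329 0.316 0.811]
scene orange [170 160   1   9   9] [170. 164.] [ 0.3693 -0.4972  0.0162] [ 0.314 -0.539 -0.003] [ 0.382 -0.489  0.031]
scene orange [272 210   9   5  16] [277.1 211.8] [0.5228 0.0327 0.0631] [0.51  0.026 0.051] [0.56  0.037 0.084]
scene orange [317 234   4   6  13] [318.2 237.1] [0.5798 0.181  0.0619] [0.573 0.177 0.045] [0.6   0.192 0.074]
```

View pics/ta.png

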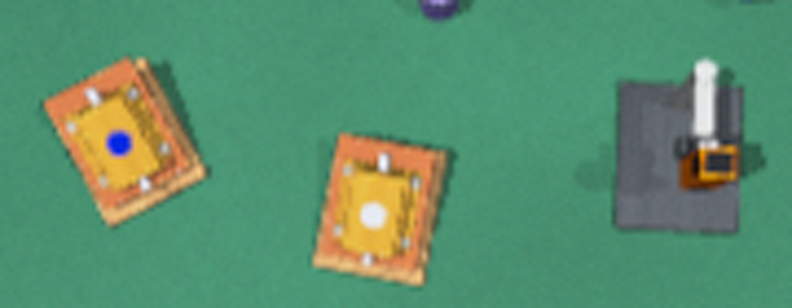

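View pics/sb.png

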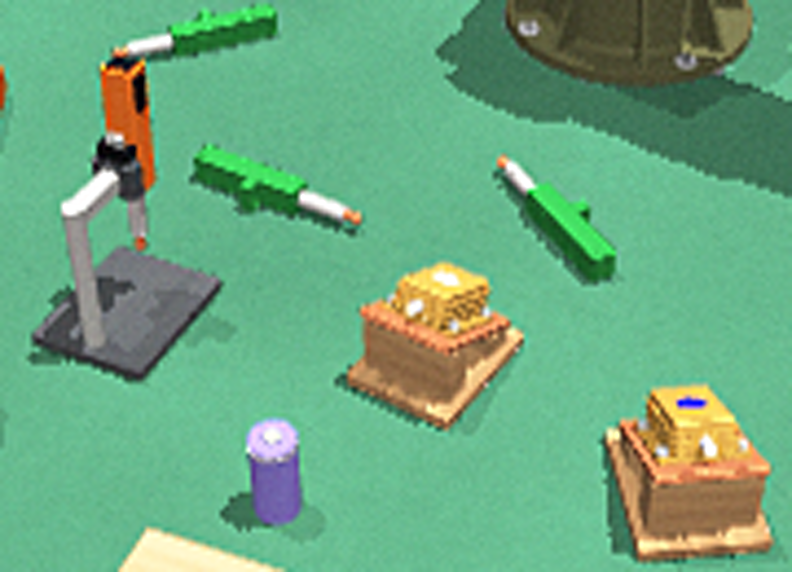

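```bash
cat >> h.py <<'E'
def plane(Q,it=300,tol=.002):
    r=np.random.default_rng(0);best=None
    for _ in range(it):
        a=Q[r.choice(len(Q),3,0)];n=np.cross(a[1]-a[0],a[2]-a[0]);l=np.linalg.norm(n)
        if l<1e-7: continue
        k=abs((Q-a[0])@(n/l))<tol
        if best is None or k.sum()>best.sum(): best=k
    A=Q[best];n=np.linalg.svd(A-A.mean(0))[2][2]
    return n*np.sign(n[2] or 1),A.mean(0),best
E
python3 - <<'E'
from h import *
t,s=load("top0"),load("scene0")
for n,c in(("top",t),("scene",s)):
    P=pts(c)
    hsv=cv2.cvtColor(c["img"],cv2.COLOR_BGR2HSV)
    near=lambda x,y,r:(abs(P[...,0]-x)<r)&(abs(P[...,1]-y)<r)
    # resistor faces: gold (top) & copper plate
    for k,lo,hi,zlo in(("gold",(17,120,120),(28,255,255),.06),("copper",(5,80,90),(15,190,255),.025)):
        m=(cv2.inRange(hsv,lo,hi)>0)&near(.583,.206,.06)&(P[...,2]>zlo)&(P[...,2]<.1)
        if k=="gold": m|=(cv2.inRange(hsv,(105,120,40),(130,255,255))>0)&near(.583,.206,.03)
        Q=P[m]
        if len(Q)>15:
            N,A,b=plane(Q);print(n,k,len(Q),b.sum(),N.round(3),"slope",np.degrees(np.arccos(N[2])).round(1),"az",np.degrees(np.arctan2(N[1],N[0])).round(1),A.round(4))
    # copper plate/mount outline
    m=(cv2.inRange(hsv,(5,60,90),(30,255,255))>0)&near(.583,.206,.09)&(P[...,2]>.004)&(P[...,2]<.12)
    cs=max(cv2.findContours(m.astype(np.uint8),0,2)[0],key=cv2.contourArea)
    print(n,"rect",cv2.minAreaRect(cs))
    # probe
    m=near(.55,-.222,.045)&(P[...,2]>.19)&(P[...,2]<.235)
    if m.any(): print(n,"handle top pts",m.sum(),P[m].mean(0).round(4),P[m].min(0).round(4),P[m].max(0).round(4))
    for z in np.arange(.06,.22,.01):
        m=near(.55,-.222,.05)&(P[...,2]>z)&(P[...,2]<z+.01)&(P[...,0]<.572)
        if m.any(): print(n,z.round(2),m.sum(),np.median(P[m],0).round(4),P[m].min(0).round(4)[:2],P[m].max(0).round(4)[:2])
E
```

```text
top gold 249 126 [-0.363 -0.218  0.906] slope 25.1 az -149.0 [0.5819 0.2067 0.0743]
top copper 242 127 [-0.372 -0.225  0.901] slope 25.8 az -148.9 [0.5933 0.2103 0.049 ]
top rect ((187.8689422607422, 161.363525390625), (31.92034149169922, 25.109975814819336), 62.10273361206055)
top handle top pts 70 [ 0.5452 -0.2322  0.212 ] [ 0.5353 -0.2448  0.1903] [ 0.5571 -0.2205  0.2227]
top 0.11 7 [ 0.5538 -0.2216  0.116 ] [ 0.5403 -0.2247] [ 0.5635 -0.2184]
top 0.12 5 [ 0.5623 -0.2205  0.1242] [ 0.5391 -0.2266] [ 0.5687 -0.2172]
top 0.13 9 [ 0.5378 -0.2283  0.1372] [ 0.5373 -0.241 ] [ 0.5606 -0.2216]
top 0.14 10 [ 0.5644 -0.2211  0.1432] [ 0.5436 -0.2494] [ 0.5697 -0.2176]
top 0.15 17 [ 0.567  -0.2262  0.1571] [ 0.5381 -0.2451] [ 0.571  -0.2221]
top 0.16 16 [ 0.5522 -0.2307  0.1628] [ 0.5371 -0.2428] [ 0.5691 -0.2206]
top 0.18 6 [ 0.5421 -0.2209  0.1878] [ 0.5373 -0.2236] [ 0.5532 -0.2205]
top 0.19 4 [ 0.5361 -0.2268  0.198 ] [ 0.5359 -0.2313] [ 0.5465 -0.2205]
top 0.2 13 [ 0.5412 -0.2218  0.2063] [ 0.5353 -0.243 ] [ 0.5571 -0.2207]
top 0.21 52 [ 0.5461 -0.2345  0.2148] [ 0.5365 -0.2448] [ 0.5
[... 902 characters left out ...]
[ 0.5689 -0.2154]
scene 0.13 10 [ 0.5528 -0.2199  0.1351] [ 0.5408 -0.2223] [ 0.5704 -0.2166]
scene 0.14 16 [ 0.5629 -0.2197  0.1446] [ 0.544  -0.2221] [ 0.572  -0.2162]
scene 0.15 23 [ 0.5634 -0.221   0.1555] [ 0.5458 -0.244 ] [ 0.5713 -0.2178]
scene 0.16 32 [ 0.562  -0.2283  0.1644] [ 0.5447 -0.2446] [ 0.5706 -0.2183]
scene 0.17 26 [ 0.5609 -0.2242  0.1748] [ 0.5415 -0.2435] [ 0.5647 -0.2183]
scene 0.18 29 [ 0.5606 -0.2239  0.1848] [ 0.5418 -0.2454] [ 0.5649 -0.2184]
scene 0.19 29 [ 0.5604 -0.2249  0.1959] [ 0.5404 -0.2448] [ 0.5633 -0.2177]
scene 0.2 26 [ 0.5601 -0.2276  0.2058] [ 0.5411 -0.2421] [ 0.5635 -0.2185]
scene 0.21 37 [ 0.5543 -0.228   0.2146] [ 0.5409 -0.2428] [ 0.5619 -0.2191]
```

```bash
python3 - <<'E'
from h import *
s=load("scene0");t=load("top0")
for n,c in(("s",s),("t",t)):
    P=pts(c)
    m=(abs(P[...,0]-.55)<.025)&(abs(P[...,1]+.23)<.025)&(P[...,2]>.168)&(P[...,2]<.225)
    if n=="t": m&=P[...,2]>.205
    Q=P[m]
    while len(Q)>15:
        N,A,b=plane(Q,tol=.0012)
        if b.sum()<12:break
        print(n,len(Q),b.sum(),N.round(3),A.round(4));Q=Q[~b]
# stand base & post orientation
P=pts(t);m=(abs(P[...,0]-.58)<.1)&(abs(P[...,1]+.21)<.1)&(P[...,2]>.007)&(P[...,2]<.02)
p=cv2.minAreaRect((P[m][:,:2]*1000).astype(np.float32));print("base",p)
E
```

```text
s 152 54 [ 0.995 -0.092  0.044] [ 0.5608 -0.232   0.1923]
s 98 34 [-0.041  0.999  0.006] [ 0.5505 -0.2193  0.1923]
s 64 18 [0.978 0.205 0.047] [ 0.5603 -0.2329  0.1947]
s 46 15 [ 0.066 -0.001  0.998] [ 0.5503 -0.2317  0.2145]
s 31 13 [-0.005  1.     0.007] [ 0.5533 -0.2214  0.1906]
t 60 29 [-0.181  0.07   0.981] [ 0.5459 -0.2335  0.2139]
t 31 17 [ 0.249 -0.214  0.945] [ 0.546  -0.2341  0.2154]
base ((569.9384155273438, -197.0967559814453), (191.3419189453125, 167.0189666748047), 76.72249603271484)
```

```bash
python3 -m inch '1 0 0 -1 0 0 -0.7; 1 0 0 -1 0 0 -0.7; 1 -1 -1 0 0 0 0; 1 -1 -1 0 0 0 0; 1 -1 -1 0 0 0 0; 1 -1 -1 0 0 0 0; 1 -1 -1 0 0 0 0; 1 -1 -1 0 0 0 0; 1 -1 -1 0 0 0 0; 1 -1 -1 0 0 0 0' 20 && python3 -m inch '1 -1 -1 0 0 0 0; 1 -1 -1 0 0 0 0; 1 -1 -1 0 0 0 0; 1 -1 -1 0 0 0 0; 1 -1 -1 0 0 0 0; 1 0 -1 0 0 0 0; 1 0 -1 0 0 0 0; 1 0 -1 0 0 0 0; 1 0 -1 0 0 0 0; 1 0 -1 0 0 0 0' && python3 -m inch '1 0 -1 0 0 0 0; 1 0 -1 0 0 0 0; 1 0 -1 0 0 0 0; 1 0 -1 0 0 0 0; 1 0 -1 0 0 0 0; 1 0 0 0 0 0 0'
```

```text
time_s: 1.35
ee_pos: [0.374, 0.2923, 0.2653]
eef_rot: [-3.141, -0.0, 3.141]
force: [0.7, -0.2, -0.3]
grip_width: 0.0941
grip_force: 0.0
time_s: 2.6
ee_pos: [0.5228, -0.0076, 0.2652]
eef_rot: [3.142, -0.001, 3.141]
force: [0.3, -0.2, 0.4]
grip_width: 0.0942
grip_force: 0.0
time_s: 3.35
ee_pos: [0.5227, -0.1579, 0.2649]
eef_rot: [3.141, -0.001, 3.139]
force: [0.7, 0.7, -0.6]
grip_width: 0.094
grip_force: 0.0
```

```bash
python3 -m inch '1 -0.5 -1 0 0 0 0; 1 -0.4 -1 0 0 0 0; 1 0 -0.48 0 0 0 0; 1 0 0 1 0 0 0; 1 0 0 1 0 0 0; 1 0 0 0.97 0 0 0; 1 0 0 0 0 0 0' && python3 - <<'E'
from station import camera
import cv2,numpy as np
for n in("scene","top"):
    c=camera(n);np.savez(n+"1.npz",**c)
    a=c["img"][100:220,130:270] if n=="scene" else c["img"][120:210,260:400]
    cv2.imwrite(f"pics/{n}1.png",cv2.resize(a,None,fx=4.5,fy=4.5,interpolation=2))
E
```

```text
time_s: 4.22
ee_pos: [0.549, -0.2298, 0.1748]
eef_rot: [3.14, -0.003, -3.142]
force: [-0.1, 0.0, 1.1]
grip_width: 0.0938
grip_force: 0.0
```

View pics/scene1.png

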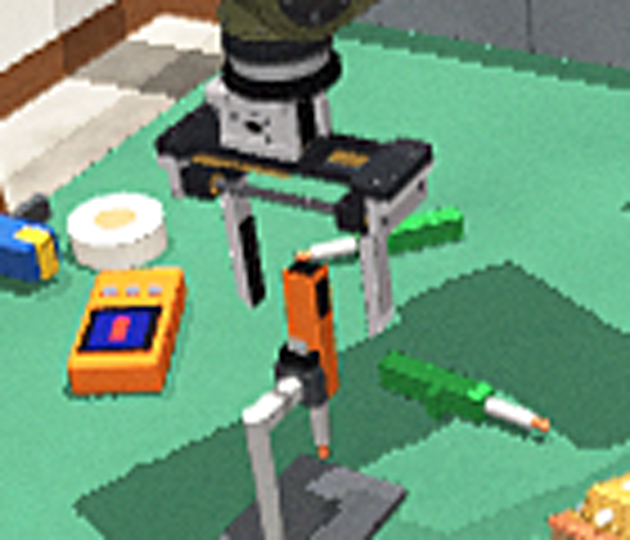

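The open fingers straddle the orange handle at crop position (315,300), with one on each side. I'll close on it and then lift.

```bash
python3 -m inch '0.2 0 -0.08 0 0 0 0; -0.2 0 0 0 0 0 0; -0.4 0 0 0 0 0 0; -0.6 0 0 0 0 0 0; -1 0 0 0 0 0 0; -1 0 0 0 0 0 0; -1 0 0 0 0 0 0; -1 0 0 0 0 0 0' 20
```

```text
time_s: 5.32
ee_pos: [0.5499, -0.2334, 0.1764]
eef_rot: [3.142, -0.0, 3.141]
force: [0.2, 0.4, 0.2]
grip_width: 0.0259
grip_force: 19.7
```

```bash
python3 -m inch '-1 0 0 -0.3 0 0 0; -1 0 0 -0.5 0 0 0; -1 0 0 -0.7 0 0 0; -1 0 0 -1 0 0 0; -1 0 0 -1 0 0 0; -1 0 0 -0.5 0 0 0; -1 0 0 0 0 0 0; -1 0 0 0 0 0 0; -1 0 0 0 0 0 0' 35 && python3 - <<'E'
from h import *
from station import camera,ctrl
o=ctrl.get_obs();print(o["qpos"].round(3),o["ee_pos"])
for n in("scene","top"):
    c=camera(n);np.savez(n+"2.npz",**c)
    cv2.imwrite(f"pics/{n}2.png",cv2.resize(c["img"][80:220,130:270] if n=="scene" else c["img"][120:210,260:400],None,fx=4.2,fy=4.2,interpolation=2))
c=load("scene2");P=pts(c);z0=o["ee_pos"][2]
for z in np.arange(z0-.14,z0+.02,.01):
    m=(abs(P[...,0]-.55)<.05)&(abs(P[...,1]+.232)<.03)&(P[...,2]>z)&(P[...,2]<z+.01)
    if m.any(): print(z.round(3),m.sum(),np.median(P[m],0).round(4),P[m].min(0).round(4)[:2],P[m].max(0).round(4)[:2])
E
```

```text
time_s: 6.45
ee_pos: [0.5497, -0.2333, 0.2953]
eef_rot: [3.141, -0.002, 3.141]
force: [0.8, -0.6, -2.6]
grip_width: 0.0264
grip_force: 34.5
[-0.463  0.362  1.234 -0.     1.548 -2.033] [ 0.54973495 -0.23331371  0.2952854 ]
0.155 12 [ 0.5724 -0.2354  0.1614] [ 0.5673 -0.2409] [ 0.5742 -0.2266]
0.165 5 [ 0.5596 -0.2293  0.1731] [ 0.5538 -0.2315] [ 0.5714 -0.2269]
0.175 4 [ 0.56   -0.2304  0.1788] [ 0.5576 -0.2328] [ 0.5609 -0.2278]
0.185 15 [ 0.5613 -0.2286  0.1911] [ 0.5544 -0.2384] [ 0.5643 -0.2228]
0.195 11 [ 0.559  -0.2275  0.1998] [ 0.551  -0.2368] [ 0.5639 -0.2258]
0.205 11 [ 0.5616 -0.2285  0.2088] [ 0.5552 -0.2337] [ 0.5641 -0.2245]
0.215 12 [ 0.5602 -0.229   0.2198] [ 0.5556 -0.2389] [ 0.5626 -0.2253]
0.225 18 [ 0.5644 -0.226   0.2326] [ 0.5439 -0.2444] [ 0.5677 -0.219 ]
0.235 29 [ 0.5628 -0.2236  0.2399] [ 0.5482 -0.2441] [ 0.5659 -0.2173]
0.245 28 [ 0.5622 -0.2254  0.25  ] [ 0.5459 -0.2434] [ 0.567  -0.2182]
0.255 19 [ 0.5598 -0.22    0.2615] [ 0.5469 -0.2428] [ 0.5763 -0.2175]
0.265 53 [ 0.5688 -0.2244  0.2716] [ 0.5414 -0.2443] [ 0.5781 -0.217 ]
0.275 35 [ 0.5624 -0.2245  0.2792] [ 0.5458 -0.2431] [ 0.5787 -0.2175]
0.285 34 [ 0.5616 -0.2254  0.2904] [ 0.5431 -0.2433] [ 0.566  -0.2173]
0.295 35 [ 0.5604 -0.2312  0.3009] [ 0.5561 -0.2525] [ 0.5636 -0.2106]
0.305 55 [ 0.5594 -0.2264  0.3107] [ 0.5416 -0.2567] [ 0.5644 -0.2053]
0.315 51 [ 0.5597 -0.2229  0.3201] [ 0.5397 -0.2554] [ 0.5633 -0.2053]
```

View pics/scene2.png

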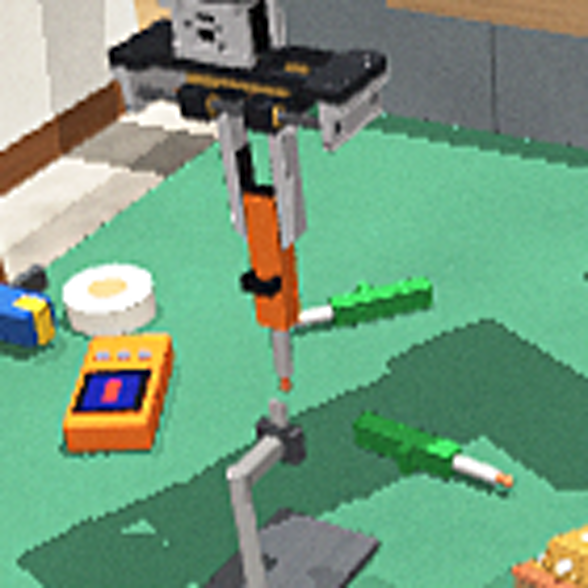

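```bash
cat >> h.py <<'E'
from scipy.spatial.transform import Rotation as Ro
SPOT=np.array([.5835,.2063,.0747]);az=np.radians(-151)
NB=np.array([np.sin(np.radians(25))*np.cos(az),np.sin(np.radians(25))*np.sin(az),np.cos(np.radians(25))])
def go(o,A,T,off,n=NB,spot=SPOT):
    """tool-frame axis A, tip T -> shift (tool units, before turn), turn (10deg units) for tip at spot+off*n"""
    R=Ro.from_euler("xyz",o["eef_rot"]);A=A/np.linalg.norm(A);w=R.apply(A)
    ax=np.cross(w,n);s=np.linalg.norm(ax);rv=ax/s*np.arctan2(s,w@n)if s>1e-6 else ax
    R2=Ro.from_rotvec(rv)*R;p=spot+off*n-R2.apply(T)
    d=p-o["ee_pos"]
    return p,R.inv().apply(d)/.03,R.inv().apply(rv)/np.radians(10),R2.inv().apply(d)/.03
E
python3 - <<'E'
from h import *
from station import ctrl
c=load("scene2");hsv=cv2.cvtColor(c["img"],cv2.COLOR_BGR2HSV);P=pts(c)
y0,y1,x0,x1=160,180,190,205
for y in range(160,178): print(y,[tuple(int(k) for k in hsv[y,x]) for x in range(194,202)])
for u,v in((197.5,173),):print(ray(c,u,v,.170))
A=np.array([.054,0,-.998]);T=np.array([-.0068,.001,.127])
print([x.round(3) for x in go(ctrl.get_obs(),A,T,.05)])
E
```

```text
160 [(75, 89, 140), (173, 21, 159), (45, 3, 159), (10, 5, 152), (162, 19, 134), (75, 120, 153), (75, 116, 213), (74, 120, 182)]
161 [(75, 120, 157), (175, 28, 157), (8, 6, 161), (15, 14, 150), (0, 14, 129), (75, 113, 167), (75, 120, 202), (75, 109, 197)]
162 [(73, 126, 164), (4, 27, 151), (0, 10, 161), (5, 10, 155), (0, 20, 130), (76, 89, 126), (75, 124, 204), (74, 118, 196)]
163 [(75, 126, 204), (178, 28, 147), (176, 11, 160), (0, 8, 157), (0, 19, 133), (74, 91, 140), (75, 122, 199), (75, 114, 192)]
164 [(75, 126, 200), (171, 21, 157), (5, 10, 155), (18, 8, 157), (173, 24, 139), (75, 76, 150), (75, 121, 203), (74, 119, 195)]
165 [(75, 123, 199), (62, 24, 149), (8, 13, 157), (17, 11, 157), (0, 20, 137), (70, 73, 143), (75, 126, 205), (75, 114, 196)]
166 [(76, 120, 196), (64, 29, 150), (176, 13, 155), (4, 11, 157), (176, 15, 138), (64, 29, 151), (75, 126, 203), (75, 114, 194)]
167 [(74, 121, 201), (73, 65, 161), (0, 18, 158), (20, 10, 153), (8, 15, 138), (71, 14, 143), (75, 127, 201), (74, 118, 199)]
168 [(75, 127, 191), (73, 88, 171), (0, 13, 157), (23, 6, 158), (0, 14, 144), (0, 5, 
[... 672 characters left out ...]
75, 114, 194)]
174 [(74, 102, 200), (75, 90, 195), (76, 119, 201), (76, 127, 203), (76, 125, 198), (76, 120, 199), (74, 119, 197), (77, 114, 196)]
175 [(74, 23, 187), (60, 4, 187), (73, 69, 181), (75, 101, 184), (76, 123, 187), (75, 115, 195), (74, 115, 195), (75, 116, 194)]
176 [(174, 35, 173), (178, 20, 155), (178, 21, 171), (178, 27, 150), (75, 90, 170), (75, 120, 194), (75, 114, 197), (74, 113, 197)]
177 [(6, 23, 156), (4, 12, 151), (6, 8, 158), (175, 26, 128), (74, 70, 154), (75, 124, 201), (75, 114, 201), (74, 114, 185)]
[ 0.5613515  -0.23051036  0.17      ]
[array([0.518, 0.169, 0.235]), array([ 1.062, 13.411,  2.026]), array([-1.201, -1.886, -0.065]), array([ 1.966, 12.757,  4.299])]
```

```bash
python3 -m inch '-1 0 0.4 0 0 0 0; -1 0 0.7 0 0 0 0; -1 0 1 0 0 0 0; -1 0 1 0 0 0 0; -1 0 1 0 0 0 0; -1 0.2 1 0 0 0 0; -1 0.2 1 0 0 0 0; -1 0.2 1 0 0 0 0; -1 0.2 1 0 0 0 0; -1 0.26 1 0 0 0 0' && python3 -m inch '-1 0 1 0 0 0 0; -1 0 1 0 0 0 0; -1 0 1 0 0 0 0; -1 0 0.7 0 0 0 0; -1 0 0.6 0 0 0 0; -1 0 0 0 -0.3 -0.47 0; -1 0 0 0 -0.3 -0.47 0; -1 0 0 0 -0.3 -0.47 0; -1 0 0 0 -0.3 -0.47 0; -1 0 0 0 0 0 0' && python3 - <<'E'
from h import *
from station import ctrl
A=np.array([.054,0,-.998]);T=np.array([-.0068,.001,.127])
o=ctrl.get_obs();print(o["force"],o["qpos"].round(2));print([x.round(3) for x in go(o,A,T,.03)])
E
```

```text
time_s: 7.8
ee_pos: [0.5175, 0.0418, 0.2965]
eef_rot: [3.141, 0.0, -3.141]
force: [0.4, 0.2, -1.7]
grip_width: 0.0259
grip_force: 34.5
time_s: 9.05
ee_pos: [0.5174, 0.1686, 0.2965]
eef_rot: [2.924, 0.325, 3.105]
force: [1.5, -0.1, -1.1]
grip_width: 0.0259
grip_force: 34.5
[ 1.54179749 -0.06963967 -1.05560358] [ 0.18  0.01  1.69  0.16  1.08 -1.45]
[array([0.526, 0.173, 0.217]), array([ 0.596, -0.404,  2.571]), array([-0.018,  0.004, -0.001]), array([ 0.594, -0.412,  2.57 ])]
```

```bash
python3 -m inch '-1 0.3 -0.2 0.6 0 0 0; -1 0.3 -0.2 0.8 0 0 0; -1 0 0 0.7 0 0 0; -1 0 0 0.47 0 0 0; -1 0 0 0 0 0 0; -1 0 0 0 0 0 0' && python3 - <<'E'
from h import *
from station import camera,ctrl
o=ctrl.get_obs();A=np.array([.054,0,-.998]);T=np.array([-.0068,.001,.127])
R=Ro.from_euler("xyz",o["eef_rot"]);print("tip pred",o["ee_pos"]+R.apply(T),"want",SPOT+.03*NB, o["force"])
for n in("scene","top"):
    c=camera(n);np.savez(n+"3.npz",**c)
c=load("scene3")
K,V=c["intrinsics"],c["view"]
def px(p):
    q=K@(V[:3,:3]@p+V[:3,3]);return (q[:2]/q[2]).round(1)
print("pred px tip",px(o["ee_pos"]+R.apply(T)),"ballc",px(o["ee_pos"]+R.apply(T+.005*A)),"spot",px(SPOT),"axis100",px(o["ee_pos"]+R.apply(T+.1*A)))
a=cv2.resize(c["img"][165:265,265:385],None,fx=6,fy=6,interpolation=2);cv2.imwrite("pics/s3.png",a)
c2=load("top3");cv2.imwrite("pics/t3.png",cv2.resize(c2["img"][110:200,150:270],None,fx=6,fy=6,interpolation=2))
P=pts(c)
for k in range(10,140,10):
    q=o["ee_pos"]+R.apply(T+k/1000*A);d=(P-q);al=d@NB;m=(abs(al)<.005)&(np.linalg.norm(d,axis=2)<.022)
    if m.any(): print(k,m.sum(),(np.median(d[m],0)*1000).round(1))
E
```

```text
time_s: 9.8
ee_pos: [0.5266, 0.1734, 0.2176]
eef_rot: [2.924, 0.326, 3.106]
force: [-0.3, 0.6, -1.0]
grip_width: 0.0262
grip_force: 34.5
tip pred [0.57365138 0.20003661 0.10247036] want [0.57241109 0.20015332 0.10188923] [-0.26114052  0.60674644 -0.96195638]
pred px tip [326.1 226.2] ballc [326.1 224.6] spot [326.4 235.9] axis100 [325.8 192.8]
10 9 [4.4 0.9 0.7]
20 17 [5.9 1.6 1.8]
30 16 [6.2 1.3 2.8]
40 17 [4.9 1.3 1.6]
50 17 [6.4 1.7 3.7]
60 24 [ 9.3 -0.3  5.2]
70 37 [10.8  5.3  4.3]
80 37 [10.8  1.4  5. ]
90 23 [10.8  8.9  3.4]
100 10 [ 2.6 12.7  3.4]
110 43 [10.6  2.3  3.5]
120 35 [10.3  2.8  3.8]
130 47 [10.3  1.2  4.2]
```

View pics/s3.png

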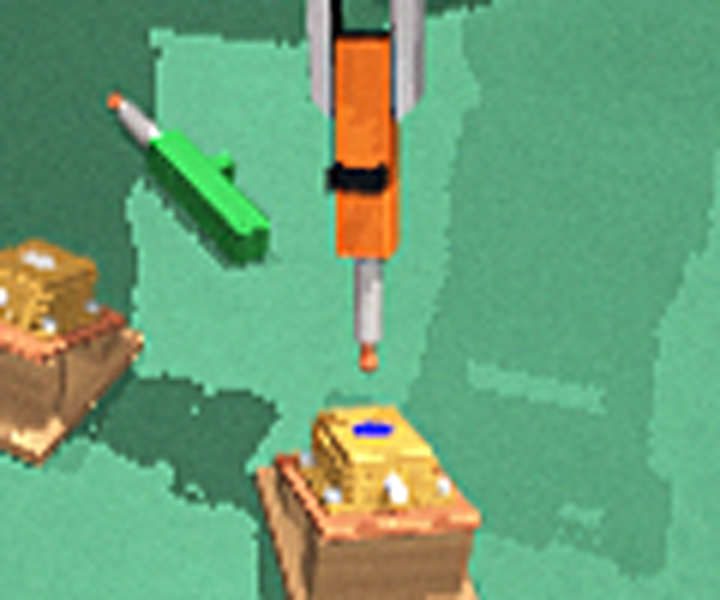

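View pics/t3.png

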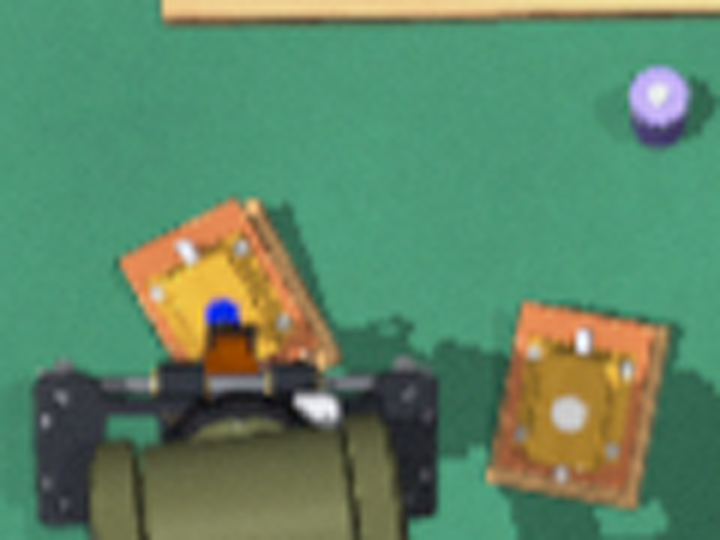

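The scene view puts the copper tip at about (326.5,226.7), which matches the predicted (326.1,226.2). The spot is directly below along the axis, at (326.5,236). The top view shows blue at crop (222,312), with the probe leaning in square from the low side. Now I'll approach.

```bash
cat > f.py <<'E'
from h import *
from station import ctrl
o=ctrl.get_obs();A=np.array([.054,0,-.998]);T=np.array([-.0068,.001,.127])
R=Ro.from_euler("xyz",o["eef_rot"]);d=o["ee_pos"]+R.apply(T)-SPOT;h=d@NB
print("h mm",(h*1e3).round(2),"lat",((d-h*NB)*1e3).round(2),"F.n",(o["force"]@NB).round(2),o["force"].round(2),"axis err deg",np.degrees(np.arccos(min(1,R.apply(A)@NB))).round(2))
E
python3 f.py; python3 -m inch '-1 0 0 0.25 0 0 0; -1 0 0 0.3 0 0 0; -1 0 0 0.18 0 0 0; -1 0 0 0 0 0 0; -1 0 0 0 0 0 0' && python3 f.py; python3 -m inch '-1 0 0 0 0 0 0; -1 0 0 0 0 0 0'>/dev/null; python3 f.py; python3 -m inch '-1 0 0 0.1 0 0 0; -1 0 0 0 0 0 0; -1 0 0 0 0 0 0'>/dev/null; python3 f.py
```

```text
h mm 30.23 lat [ 1.38 -0.19  0.52] F.n -1.42 [ 0.16 -1.25 -1.79] axis err deg 1.89
time_s: 10.52
ee_pos: [0.5334, 0.1777, 0.1967]
eef_rot: [2.924, 0.326, 3.105]
force: [0.4, 0.2, -1.9]
grip_width: 0.0261
grip_force: 34.5
h mm 7.73 lat [-0.14 -0.35 -0.14] F.n -1.95 [ 0.38  0.19 -1.95] axis err deg 1.89
h mm 7.79 lat [-0.15 -0.36 -0.14] F.n -1.1 [-1.29 -0.79 -1.92] axis err deg 1.89
h mm 4.59 lat [-0.47 -0.38 -0.28] F.n -1.89 [ 0.5   0.33 -1.81] axis err deg 1.89
```

```bash
W='-1 0 0 0 0 0 0; -1 0 0 0 0 0 0'
python3 -m inch '-1 0 0 0.08 0 0 0; -1 0 0 0.08 0 0 0; -1 0 0 0 0 0 0; -1 0 0 0 0 0 0'>/dev/null; python3 f.py; python3 -m inch '-1 0 0 0 0 0 0'>/dev/null; python3 f.py
python3 -m inch '-1 0 0 0.06 0 0 0; -1 0 0 0 0 0 0; -1 0 0 0 0 0 0'>/dev/null; python3 f.py;python3 -m inch '-1 0 0 0 0 0 0'>/dev/null; python3 f.py
python3 -m inch '-1 0 0 0.06 0 0 0; -1 0 0 0 0 0 0; -1 0 0 0 0 0 0'>/dev/null; python3 f.py;python3 -m inch '-1 0 0 0 0 0 0'>/dev/null; python3 f.py
```

```text
h mm -0.08 lat [-0.56 -0.35 -0.31] F.n -0.45 [-0.86 -1.02 -1.07] axis err deg 1.89
h mm -0.08 lat [-0.6  -0.35 -0.32] F.n -1.03 [ 0.05  0.07 -1.1 ] axis err deg 1.89
h mm -1.91 lat [-0.66 -0.38 -0.35] F.n -0.71 [-0.48 -0.43 -1.07] axis err deg 1.89
h mm -1.9 lat [-0.67 -0.37 -0.36] F.n -0.05 [-0.28 -0.14 -0.2 ] axis err deg 1.89
h mm -3.72 lat [-0.76 -0.4  -0.4 ] F.n 0.77 [-0.07 -0.75  0.65] axis err deg 1.89
h mm -3.72 lat [-0.79 -0.36 -0.4 ] F.n 1.17 [-0.56 -0.76  0.89] axis err deg 1.89
```

```bash
python3 -m inch '-1 0 0 0.05 0 0 0; -1 0 0 0 0 0 0; -1 0 0 0 0 0 0'>/dev/null; python3 f.py; for i in 1 2 3 4 5; do python3 -m inch '-1 0 0 0 0 0 0; -1 0 0 0 0 0 0; -1 0 0 0 0 0 0; -1 0 0 0 0 0 0' | head -1; python3 f.py; done
python3 - <<'E'
from h import *
from station import camera
c=camera("scene");cv2.imwrite("pics/s4.png",cv2.resize(c["img"][165:265,265:385],None,fx=6,fy=6,interpolation=2))
E
```

```text
h mm -5.23 lat [-0.86 -0.39 -0.44] F.n 1.67 [-1.24 -0.65  1.19] axis err deg 1.89
time_s: 13.65
h mm -5.23 lat [-0.87 -0.41 -0.45] F.n 1.95 [-0.53 -0.78  1.76] axis err deg 1.89
time_s: 14.15
h mm -5.24 lat [-0.9  -0.39 -0.45] F.n 1.77 [-0.64 -0.89  1.49] axis err deg 1.89
time_s: 14.65
h mm -5.25 lat [-0.9  -0.37 -0.45] F.n 2.3 [-1.29 -1.46  1.68] axis err deg 1.89
time_s: 15.15
h mm -5.24 lat [-0.9  -0.39 -0.46] F.n 2.05 [-0.88 -0.2   1.86] axis err deg 1.89
time_s: 15.65
h mm -5.24 lat [-0.9  -0.37 -0.45] F.n 1.47 [-0.01 -0.38  1.53] axis err deg 1.89
```

View pics/s4.png

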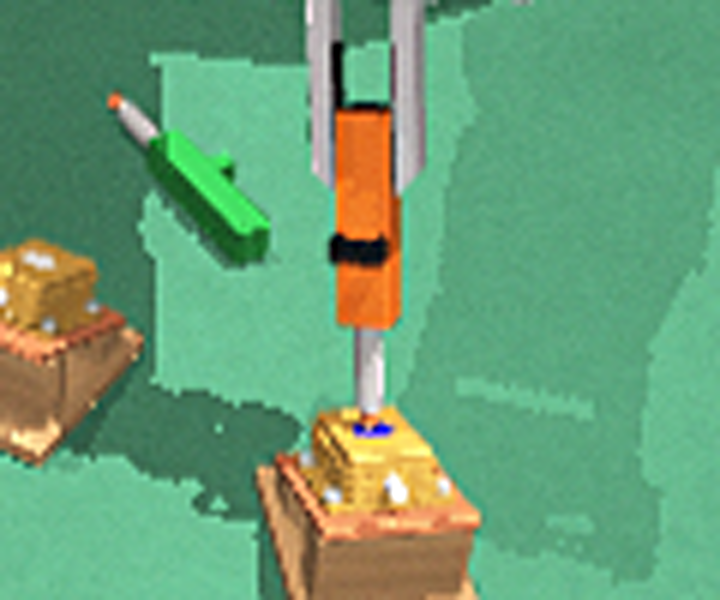

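The tip rests on the blue spot at crop (371,428). The force is about 3.4 N, roughly half travel, and it has held still for over 2 s.

```bash
python3 -c "
from station import ticket
print(ticket.hand_in())"
```

```text
the job is handed in; nothing more can be done
None
```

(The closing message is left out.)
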